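Load slide racks on the stainer's gravity rail

ROBOT

A 6-joint arm with a two-finger parallel gripper is mounted at the origin on the work surface. World frame = base frame: x ahead of the robot, y to its left, z up, the work surface at z = 0. Lengths are in mm, angles in rad, forces in N, time in s.
With the tool pointing down it reaches from about 275 to 1000 mm from the base axis. Payload 8.4 kg.
Tool frame: the origin (TCP) lies between the finger pads; the fingertips stand r.finger_overhang ahead of it and the grasp point (between the pads) is the TCP (r.finger_overhang is the distance from the TCP to the fingertips, in mm); z points along the fingers, y is the line along which they close (so a half turn about z gives the same grasp; the last joint's range is limited). The gripper opens to 85 mm and grips with 20 to 120 N. Pads are 22 mm wide; open, the fingers measure 114 mm over their backs; the gripper's body (76 mm by 85 mm) begins 54 mm behind the grasp point. The pads swing forward as they close: fully open they stand 13 mm farther back than shut.
Start: joints at [1.319, 0.353, 1.633, -0, 1.155, -0.002], TCP at [154.505, 605.604, 250.281] pointing down, gripper open.
Joint ranges: [-2.63, 2.63], [-0.92, 2.1], [0.06, 2.66], [-1.3, 4.44], [0, 2.69], [-3.02, 3.02]. Speed limits (rad/s): [2.22, 2.22, 2.79, 3.14, 3.14, 3.14].

INTERFACE

Orientations are given as [roll, pitch, yaw] about the fixed x, y, z axes, in that order (R = Rz(yaw) Ry(pitch) Rx(roll)).
In Python, from rig import r, cams, sign_off gives the robot as it stands.
- The arm moves only by the shell command python3 -m crank 'ROWS' [FORCE]. ROWS is JSON, a list of rows, each a list of 7 numbers: the shift along the tool's x, y, z in m, then the turn, a rotation vector about the tool's x, y, z in rad, then the closure, from 0 (fully open) to 1 (shut). In form: [[dx, dy, dz, ax, ay, az, gripper], ...]. A call has 1 to 5 rows; each row is the pose to reach, as a shift and turn from the pose commanded when the call began, along the tool's axes at that moment; what a row does not reach only later rows make up. A row lasts 1/10 s, in which the tool goes at most 50 mm and 8.59 degrees, less where a joint would pass 70% of its speed; a pose out of reach is approached as far as the arm can. A call with a gripper value outside its range is refused whole. The fingers move at their own pace and stop on an object; FORCE is the grip in N (left out, the last holds). Time passes only in rows, so rows that repeat a pose let the fingers close. It gives the time, the measured TCP pose, the force, the opening and the grip force at its end, in the units of the state.
- r.sense(): the state, without advancing time (a new reading comes with each control period).
- cams.grab_frame(name): name is "scene" or "top" or "wrist"; returns a dict with "image" (384x512x3 uint8, red, green, blue), "fx", "fy", "cx", "cy" (pixels), "position" and "orientation" of the camera in the world. Camera axes: x right, y down, z forward; pixel columns grow to the right and rows downward; lengths in mm; the calibration is good to about 2 mm. A picture is of the moment at which its call begins. There is no depth.
- sign_off(): hands the job in; it is judged then, once.
The state is a dict: "clock": time; "qpos": joint angles; "qvel": joint speeds; "joint_efforts": joint torques, N m; "eef_pos": TCP position; "tcp_rot": TCP orientation; "contact_force": force on the tool from outside, world axes, zero at the start; "wrist_torque": the same for the moment, N m; "opening": opening from 0.0 (shut) to 1.0 (fully open); "grasp_force": force on a finger pad.
Only numpy, scipy, OpenCV 4.12 (cv2) and the standard library are available. Lean on these libraries where they do the work, as an engineer would, in place of code of your own. Each camera call takes 0.05 s, during which the arm holds its last target. There are 200 camera calls.

TASK

Swing the stop arm fully across the low end of the sloped rail. Then hang the long slide rack by its hook near the high end of the rail, let go so that it rolls down by itself to the stop arm, and do the same with the short rack so that it comes to rest behind the long one. Once both are home and still, and not before, press the start button fully down and leave it; do not tip the racks over, and leave the bottle, tip box and beaker where they are.

Things in the scene. Friction and masses are not known exactly. Their poses are not given: they have to be found in the camera images.
- rail: fixed gravity rail on a grey base plate (12 mm thick, x -40 to 130, y -240 to 220 mm). Origin on the bench under the rail's middle; y along it towards its HIGH end (level), x across it away from the robot. Rail: flat bar 10 mm wide at x = 0, 24 mm high, y -200 to +200 mm, top 185 mm above the bench at y = 0, climbing 0.15 rad to +y. A rack let go on it rolls to -y within about 1 s.
- rail_entry (a point): point on the middle of the rail's top surface at y = +130 mm, 70 mm short of the high end: a good place to hang a rack. Axes as rail (not tilted). The rail is held only from behind: brackets from its underside at y = -30 and +150 mm to posts at x = 78 mm. A hook comes in level from the -x side, mouth to +x, rack under the rail and lip above it, is lowered, and rolls past the brackets.
- gate (a joint): angle of the stop arm on its upright pivot, rad: 0 parked, pointing uphill beside the rail; 1.571 (end of travel) fully across the rail's path. Grows counter-clockwise seen from above. Starts between 0 and 0.4; light friction holds it where it is left (under 3 N at the handle).
- gate_knob (a point): point on the axis of the stop arm's upright handle, a round grey post 16 mm in diameter, top 168 mm above the bench; this point is 145 mm above the bench. The handle stands 45 mm from the pivot, on the side opposite to the arm, and swings with it about the pivot (the post is free from 77 mm up).
- gate_pivot (a point): point on the upright pivot axis of the stop arm, at the same height as gate_knob (the metal pivot itself ends 87 mm above the bench). Fixed to the rail's base at x = +60, y = -160 mm in the rail's axes. When across, the arm's uphill face is at y = -154 mm, 55 to 85 mm above the bench.
- long_rack_tab (a point): centre line of the long rack's grey grip tab: upright plate 12 mm thick (x), 45 mm long (y), 45 mm high, on top of the hook. Point is 180 mm above the rack's underside, 21 mm below the tab's top, 24 mm above the hook's top plate, 50 mm above the undersides of the rollers that rest on the rail. Axes: x out of the hook's open mouth (away from the robot at the start), y along the rack, z up.
- short_rack_tab (a point): centre line of the short rack's grey grip tab: upright plate 12 mm thick (x), 45 mm long (y), 45 mm high, on top of the hook. Point is 180 mm above the rack's underside, 21 mm below the tab's top, 24 mm above the hook's top plate, 50 mm above the undersides of the rollers that rest on the rail. Axes: x out of the hook's open mouth (away from the robot at the start), y along the rack, z up.
- long_rack: long carrier: white open rack of glass slides, 50 (x) by 110 (y) by 60 mm high, standing on the bench; origin under its centre. Hook above, 70 mm long in y: back plate x -19 to -11 mm, two steel rollers (16 mm diameter, axes along x) whose undersides are at z 130, lip at x +11 to +17 down to z 121, mouth open to +x. Slides stand up to z 81. Total height 201 mm, about 0.38 kg; hangs upright, balanced.
- short_rack: short carrier: white open rack of glass slides, 50 (x) by 70 (y) by 60 mm high, standing on the bench; origin under its centre. Hook above, 50 mm long in y: back plate x -19 to -11 mm, two steel rollers (16 mm diameter, axes along x) whose undersides are at z 130, lip at x +11 to +17 down to z 121, mouth open to +x. Slides stand up to z 81. Total height 201 mm, about 0.28 kg; hangs upright, balanced.
- start (a joint): travel of the start button, m: 0 up, 0.006 fully down; springs back when let go; fully down takes 4 N. Counts as pressed beyond 0.004.
- start_top (a point): centre of the top face of the round black start button, 30 mm in diameter, on a white console 70 mm by 100 mm and 34 mm high fixed on the bench on the robot's side of the rail; presses straight down.
- reagent: bystander: amber bottle with black cap, 68 mm in diameter, 150 mm high, origin at its underside
- tip_box: bystander: grey pipette-tip box with clear lid, 85 by 120 by 68 mm, origin at its underside
- beaker: bystander: open glass beaker, 72 mm in diameter, 85 mm high, origin at its underside
Mind the look-alikes: they are no part of the job. What is shaped like the short_rack but purple is not meant. What is shaped like the long_rack but yellow is not meant.

How it is judged (in metres and radians):
On the way, in this order (a step that is already met when the one before it is completed fails the run):
1. the stop arm is fully across the rail (value of joint gate above 1.45 rad), for 0.2 s.
2. the long rack hangs on the upper half of the rail, let go (y of long_rack_tab in the frame of rail between 0.02 and 0.2 m and x of long_rack_tab in the frame of rail between -0.016 and 0.016 m and angle between long_rack_tab's own z axis and vertical below 0.3 rad and contact force between long_rack and rail above 0.3 N and contact force between the fingers and long_rack below 0.05 N), for 0.02 s.
3. the long rack has rolled to the stop arm and is still (y of long_rack_tab in the frame of rail between -0.13 and -0.103 m and x of long_rack_tab in the frame of rail between -0.016 and 0.016 m and angle between long_rack_tab's own z axis and vertical below 0.3 rad and contact force between long_rack and rail above 0.3 N and contact force between the fingers and long_rack below 0.05 N and linear speed of long_rack below 0.02 m/s), for 0.2 s.
4. the short rack hangs on the rail uphill of its final place, let go (y of short_rack_tab in the frame of rail between 0.04 and 0.2 m and x of short_rack_tab in the frame of rail between -0.016 and 0.016 m and angle between short_rack_tab's own z axis and vertical below 0.3 rad and contact force between short_rack and rail above 0.3 N and contact force between the fingers and short_rack below 0.05 N), for 0.02 s.
5. the short rack has rolled down to rest behind the long one (y of short_rack_tab in the frame of rail between -0.042 and -0.01 m and x of short_rack_tab in the frame of rail between -0.016 and 0.016 m and angle between short_rack_tab's own z axis and vertical below 0.3 rad and contact force between short_rack and rail above 0.3 N and contact force between the fingers and short_rack below 0.05 N and linear speed of short_rack below 0.02 m/s), for 0.2 s.
6. the start button is pressed (value of joint start above 0.004 m), for 0.05 s.
At the end, for the whole second after the job is handed in: Stop arm across the rail (over 1.45 rad); both racks hanging on the rail, released, still, tilt under 0.3 rad, the long one within about 12 mm of resting on the stop arm, the short one within about 14 mm of resting on the long one; start button pressed (over 4 mm) after that, and up again (all of step 3 and all of step 5 and value of joint gate above 1.45 rad and value of joint start below 0.002 m); the robot touches nothing.
It fails at once if the start button is pressed before both racks are home and still (value of joint start above 0.003 m and not (value of joint gate above 1.45 rad and y of long_rack_tab in the frame of rail between -0.13 and -0.103 m and x of long_rack_tab in the frame of rail between -0.016 and 0.016 m and angle between each of long_rack_tab, short_rack_tab's own z axis and vertical below 0.3 rad and contact force between each of long_rack, short_rack and rail above 0.3 N and contact force between the fingers and long_rack below 0.05 N and linear speed of each of long_rack, short_rack below 0.02 m/s and y of short_rack_tab in the frame of rail between -0.042 and -0.01 m and x of short_rack_tab in the frame of rail between -0.016 and 0.016 m and contact force between the fingers and short_rack below 0.05 N)).
It fails at once if a rack is tipped over (angle between any of long_rack_tab, short_rack_tab's own z axis and vertical above 0.7 rad).
It fails at once if a bystander is disturbed (distance of any of reagent, tip_box, beaker from where it was at the start of the episode above 0.03 m).
It also fails if it takes over 72 s, if anything falls off the work surface, if the arm or the gripper's body presses on something with over 40 N, if the wrist force passes 120 N, or if a joint passes its speed limit or range.

## Working session

There is one attempt and no reset: what is moved stays moved. The work goes in short steps, Python scripts to look and compute and a shell command to move; the robot and the scene stay as the last step left them, time stands still between calls to the robot, and variables do not carry over. Pictures are saved under pics/ and viewed, at most 10 in all, crops included, and the job is handed in when it is done.

```bash
ls; mkdir -p pics; python3 - <<'E'
from rig import r,cams
import cv2,numpy as np
for n in ("scene","top"):
    f=cams.grab_frame(n); np.save(f"pics/{n}.npy",f,allow_pickle=True)
    print(n,f["fx"],f["fy"],f["cx"],f["cy"],f["position"],f["orientation"])
    cv2.imwrite(f"pics/{n}0.png",cv2.resize(f["image"][:,:,::-1],(800,600),interpolation=cv2.INTER_CUBIC))
print(r.sense(), r.finger_overhang)
E
```

```text
pics
scene 350.8371144898298 350.8371144898298 258.64695766073527 189.42785163404108 [ 856.79493903 -609.7636932   900.50810934] [-2.42335419 -0.01195619  0.52313521]
top 484.23313826353257 484.23313826353257 258.0745900811175 203.342840667665 [ 442.18362639  -31.84652105 1464.26403421] [-3.06751657  0.02092954 -1.58509638]
{'clock': 0.1, 'qpos': array([ 1.31859879e+00,  3.53592284e-01,  1.63406558e+00, -4.89597098e-06,
        1.15519543e+00, -2.39617654e-03]), 'qvel': array([-6.73565077e-04, -1.77577937e-03, -1.25944825e-03, -1.51795295e-03,
       -1.99660991e-05,  2.09357002e-04]), 'joint_efforts': array([-1.36290935e-03, -6.06355691e+01, -3.42821145e+01, -4.44874320e-05,
        3.85552092e-03,  1.59384655e-05]), 'eef_pos': array([154.40489306, 605.20779726, 249.62588105]), 'tcp_rot': array([-3.14033200e+00,  1.45595447e-06,  2.89179328e+00]), 'contact_force': array([-0.19365396,  1.83904194, -0.71817041]), 'wrist_torque': array([ 0.00554747, -0.00686556, -0.05308788]), 'grasp_force': 0.0, 'opening': 0.9984600772675839} 19.0
```

View pics/top0.png

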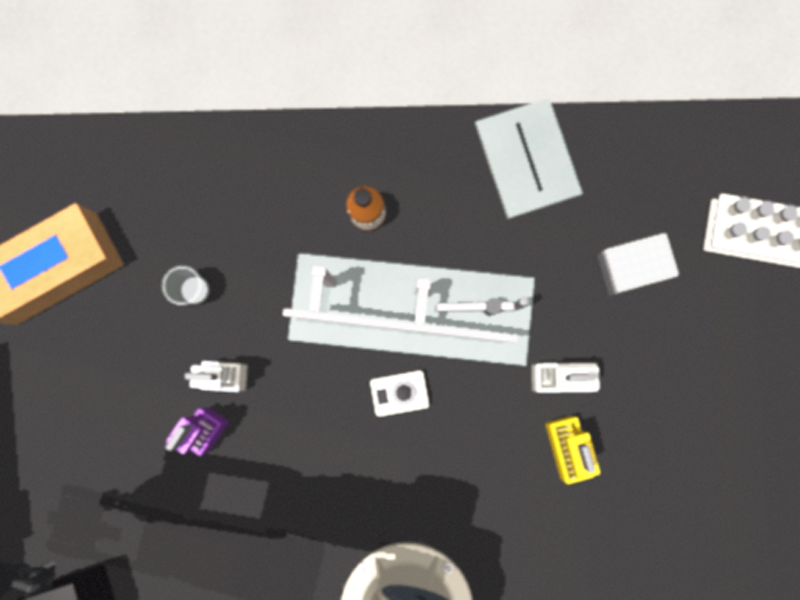

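View pics/scene0.png

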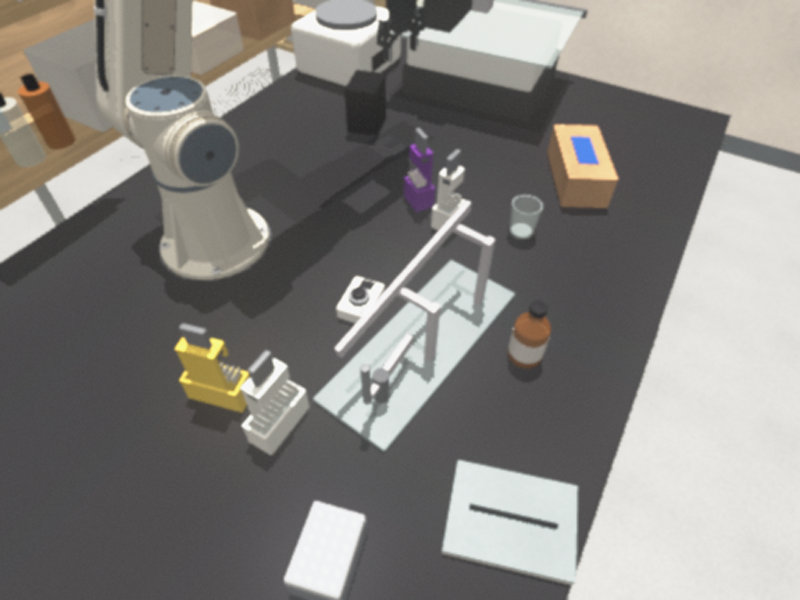

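```bash
cat > h.py <<'E'
import numpy as np,cv2
from scipy.spatial.transform import Rotation as R
def crop(img,x0,y0,w,h,s,t=5):
    c=cv2.resize(img[y0:y0+h,x0:x0+w,::-1],(int(w*s),int(h*s)),interpolation=cv2.INTER_CUBIC)
    for x in range(-(-x0//t)*t,x0+w,t):
        X=int((x-x0+.5)*s); cv2.line(c,(X,0),(X,5 if x%(2*t) else 9),(0,255,0),1)
        if x%(2*t)==0: cv2.putText(c,str(x),(X-9,19),0,.32,(0,255,0),1)
    for y in range(-(-y0//t)*t,y0+h,t):
        Y=int((y-y0+.5)*s); cv2.line(c,(0,Y),(5 if y%(2*t) else 9,Y),(0,255,0),1)
        if y%(2*t)==0: cv2.putText(c,str(y),(10,Y+3),0,.32,(0,255,0),1)
    return c
def ray(f,u,v):
    d=R.from_euler('xyz',f["orientation"]).apply([(u-f["cx"])/f["fx"],(v-f["cy"])/f["fy"],1]); return np.array(f["position"]),d
def onz(f,u,v,z):
    p,d=ray(f,u,v); return p+d*(z-p[2])/d[2]
def proj(f,P):
    q=R.from_euler('xyz',f["orientation"]).inv().apply(np.atleast_2d(P)-f["position"]); return np.c_[f["fx"]*q[:,0]/q[:,2]+f["cx"],f["fy"]*q[:,1]/q[:,2]+f["cy"]]
def load(n): return np.load(f"pics/{n}.npy",allow_pickle=True).item()
E
python3 - <<'E'
from h import *
i=load("top")["image"]
a=np.hstack([crop(i,115,225,50,28,8),crop(i,336,227,50,28,8)])
b=crop(i,180,158,166,78,4.8); b=cv2.copyMakeBorder(b,0,0,0,800-b.shape[1],0)
cv2.imwrite("pics/m1.png",np.vstack([a,b]))
i=load("scene")["image"]
a=np.hstack([crop(i,150,215,60,78,7),crop(i,270,90,52,78,7)])
cv2.imwrite("pics/m2.png",a[:600,:800]); print(a.shape)
E
```

```text
(546, 784, 3)
```

View pics/m1.png

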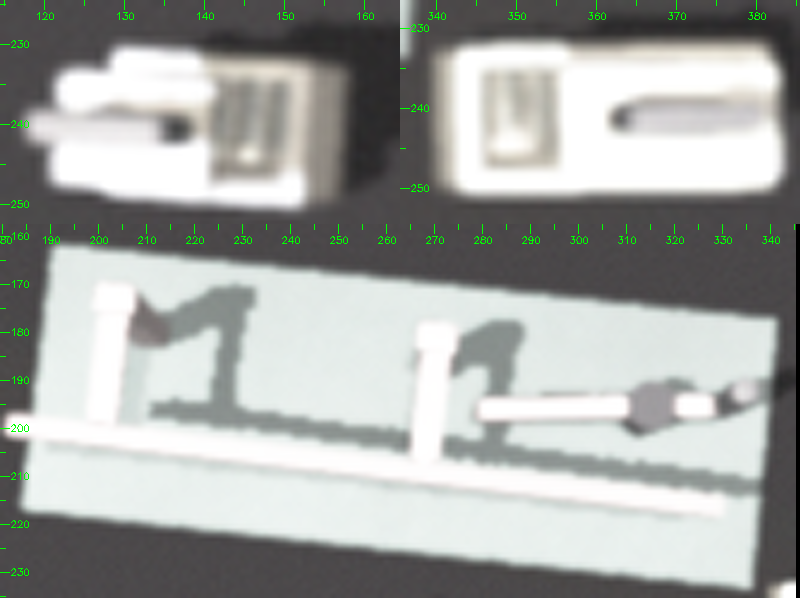

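View pics/m2.png

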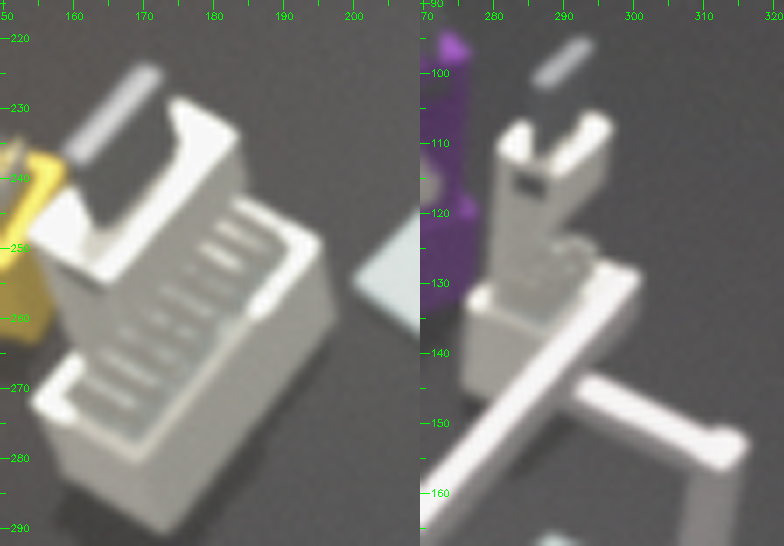

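```bash
cat > fit.py <<'E'
from h import *
from scipy.optimize import least_squares
T,S=load("top"),load("scene")
def fit(pts,x0,free=3):
    def res(p):
        A=R.from_euler('z',p[2]); o=[]
        for f,P,uv in pts: o+=list((proj(f,A.apply(P)+[p[0],p[1],0])[0]-uv))
        return np.array(o)
    s=least_squares(res,x0,loss='soft_l1'); print(s.x.round(3),res(s.x).round(1)); return s.x
rail=fit([(T,[130,220,12],(190.3,161.9)),(T,[130,-240,12],(341.4,177.1)),(T,[-40,220,12],(184.1,217.1)),(T,[-40,-240,12],(336.4,233.3)),(T,[0,-200,154.8],(330.8,216.)),
 (S,[0,-200,154.8],(340/1.5625-.2,351/1.5625-.2)),(S,[130,-240,12],(385/1.5625-.2,448/1.5625-.2)),(S,[-40,-240,12],(315/1.5625-.2,398/1.5625-.2)),(S,[130,220,12],(514/1.5625-.2,294/1.5625-.2))],[500,0,0])
print("long"); lo=fit([(T,[0,22.5,201],(364.25,241.5)),(T,[0,-22.5,201],(381.5,240.9)),(S,[0,-22.5,201],(160.2,236.9)),(S,[0,22.5,201],(171.2,224.8)),(S,[25,-55,0],(173.1,290.6)),(S,[25,55,0],(197.4,259.9)),(S,[-25,-55,0],(158.4,282.4))],[400,-250,0])
print("short"); sh=fit([(T,[0,22.5,201],(118,240.4)),(T,[0,-22.5,201],(134.7,240.8)),(S,[0,-22.5,201],(286.8,101)),(S,[0,22.5,201],(293.3,95.8)),(S,[-25,-35,0],(275.6,144.5)),(S,[25,-35,0],(285.2,151.6))],[400,250,0])
def tri(a,b):
    (p,d),(q,e)=ray(T,*a),ray(S,*b); s=np.linalg.lstsq(np.c_[d,-e],q-p,rcond=None)[0]; return (p+d*s[0]+q+e*s[1])/2
print("btn",tri((257.6,251.2),(232.1,185.4)),onz(T,257.6,251.2,42))
k=onz(T,334.7,191.7,168);print("knob",tri((334.7,191.7),(233,236.7)),k)
A=R.from_euler('z',rail[2]);w=lambda P:A.apply(P)+[rail[0],rail[1],0]
pv=w([60,-160,145]);print("pivot",pv,"entry",w([0,130,185+130*np.tan(.15)]))
d=A.inv().apply(k-pv);print("knob rel",d, "gate",np.arctan2(d[0],-d[1]), np.hypot(*d[:2]))
for g in np.arange(0,1.7,.2): print(g, (pv+A.apply([45*np.sin(g),-45*np.cos(g),0])).round(0))
E
python3 fit.py
```

```text
[ 5.25668e+02 -1.67100e+00 -1.17000e-01] [-0.2 -0.2  0.1 -0.3 -0.4  0.2 -0.1 -0.2 -0.5  0.1 -1.7 -0.6  0.3  1.7
 -1.4  0.4  1.1 -1.1]
long
[ 4.31998e+02 -3.02490e+02 -3.00000e-03] [-0.1  0.3  0.1  0.7 -0.9  0.5  0.4 -0.9  0.3  0.6  0.4  0.3  0.7  0.1]
short
[443.715 338.825  62.721] [ 0.1 -0.5  0.3  0.8 -0.4  0.3  0.3 -0.5 -0.2  0.4  1.1 -1.4]
btn [411.87689887   2.00979413  58.08304839] [ 4.07864722e+02 -1.92619946e-01  4.20000000e+01]
knob [ 566.24010676 -213.7031457   161.74514706] [ 566.81840318 -211.97313181  168.        ]
pivot [ 566.49973855 -167.60115225  145.        ] entry [540.90614665 127.43268997 204.64757835]
knob rel [  5.51759695 -44.02874336  23.        ] gate 0.12466815455571 44.37312382116441
0.0 [ 561. -212.  145.]
0.2 [ 570. -212.  145.]
0.4 [ 579. -211.  145.]
0.6000000000000001 [ 587. -207.  145.]
0.8 [ 595. -203.  145.]
1.0 [ 601. -196.  145.]
1.2000000000000002 [ 606. -189.  145.]
1.4000000000000001 [ 610. -180.  145.]
1.6 [ 611. -172.  145.]
```

```bash
cat > go.py <<'E'
import sys,numpy as np
from rig import r
from scipy.spatial.transform import Rotation as R
# go.py x y z yaw(tool-y heading) [tilt about tool-y heading axis]
x,y,z,h=map(float,sys.argv[1:5]); t=float(sys.argv[5]) if len(sys.argv)>5 else 0
s=r.sense(); Q=R.from_euler('xyz',s["tcp_rot"])
G=R.from_rotvec(t*np.array([np.cos(h),np.sin(h),0]))*R.from_euler('xyz',[np.pi,0,h+np.pi/2])
print("t",round(s["clock"],2),"at",s["eef_pos"].round(1),"rpy",s["tcp_rot"].round(3),"F",s["contact_force"].round(1),"op",round(s["opening"],3),"g",round(s["grasp_force"],1))
print("shift",(Q.inv().apply(np.array([x,y,z])-s["eef_pos"])/1000).round(4),"turn",(Q.inv()*G).as_rotvec().round(3))
E
python3 go.py 566.5 -212.5 250 0.7; python3 -m crank '[[-0.3,-0.345,0,0,0,0.6213,0],[-0.3,-0.345,0,0,0,0.6213,0],[-0.3,-0.345,0,0,0,0.6213,0],[-0.3,-0.345,0,0,0,0.6213,0],[-0.3,-0.345,0,0,0,0.6213,0]]' 25;python3 go.py 566.5 -212.5 250 0.7
```

```text
t 0.1 at [154.4 605.2 249.6] rpy [-3.14   0.     2.892] F [-0.2  1.8 -0.7] op 0.998 g 0.0
shift [-6.014e-01 -6.905e-01  5.000e-04] turn [-0.001  0.     0.621]
clock: 0.6
eef_pos: [267.1, 380.3, 250.0]
tcp_rot: [-3.141, 0.0, 2.266]
contact_force: [2.3, -1.0, 0.3]
opening: 1.002
grasp_force: 0.0
t 0.6 at [267.1 380.3 250. ] rpy [-3.141  0.     2.266] F [ 2.3 -1.   0.3] op 1.002 g 0.0
shift [-6.471e-01 -1.496e-01  2.000e-04] turn [-0.     0.    -0.005]
```

```bash
python3 -m crank '[[-0.22,-0.051,0,0,0,0,0],[-0.22,-0.051,0,0,0,0,0],[-0.22,-0.051,0,0,0,0,0],[-0.22,-0.051,0,0,0,0,0],[-0.22,-0.051,0,0,0,0,0]]'>/dev/null; python3 -m crank '[[-0.22,-0.051,0,0,0,0,0],[-0.22,-0.051,0,0,0,0,0],[-0.22,-0.051,0,0,0,0,0],[-0.22,-0.051,0,0,0,0,0],[-0.22,-0.051,0,0,0,0,0]]'>/dev/null; python3 -m crank '[[-0.2,-0.047,0,0,0,0,0],[-0.2,-0.047,0,0,0,0,0],[-0.2,-0.047,0,0,0,0,0],[-0.2,-0.047,0,0,0,0,0],[-0.2,-0.047,0,0,0,0,0]]'>/dev/null; python3 go.py 566.5 -212.5 153 0.7
python3 - <<'E'
from rig import cams
from h import *
f=cams.grab_frame("wrist"); np.save("pics/w1.npy",f,allow_pickle=True)
cv2.imwrite("pics/w1.png",crop(f["image"],0,0,512,384,1.5,20)); print(proj(f,[[566.5,-212.5,168],[540.9,127.4,204.6]]), f["position"])
E
```

```text
t 2.1 at [ 566.8 -208.   249.8] rpy [-3.141e+00  2.000e-03  2.267e+00] F [-0.8  0.6  0.2] op 1.0 g 0.0
shift [-0.0031 -0.0031  0.0968] turn [-0.     0.002 -0.003]
[[ 254.32586424  214.29440036]
 [ 853.24998275 -527.43087742]] [ 515.97706269 -147.90512228  373.30478191]
```

View pics/w1.png

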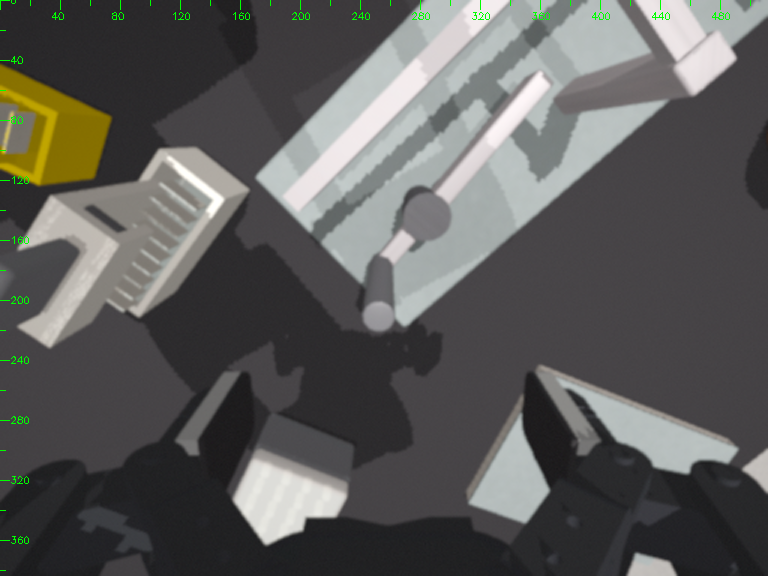

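```bash
python3 - <<'E'
from h import *
f=load("w1"); print("knob",onz(f,251.7,210.3,168))
A=R.from_euler('z',-.117);w=lambda P:A.apply(P)+[525.67,-1.67,0]
for n,uv,P in [("cornerD",(171,118.2),[-40,-240,12]),("cornerB",(268.3,216.3),[130,-240,12]),("railend",(194.7,134.2),[0,-200,154.8]),("pivot",(285,143),[60,-160,87])]:
    print(n,onz(f,*uv,P[2]).round(1),w(P).round(1))
E
```

```text
knob [ 563.12329306 -211.35609731  168.        ]
cornerD [ 456.9 -232.2   12. ] [ 457.9 -235.4   12. ]
cornerB [ 620.1 -252.4   12. ] [ 626.8 -255.2   12. ]
railend [ 499.3 -197.2  154.8] [ 502.3 -200.3  154.8]
pivot [ 562.9 -165.3   87. ] [ 566.6 -167.6   87. ]
```

```bash
python3 go.py 564.5 -212 153 0.7;  python3 -m crank '[[-0.0015,-0.0045,0.04,0,0,0,0],[-0.0015,-0.0045,0.08,0,0,0,0],[-0.0015,-0.0045,0.097,0,0,0,0],[-0.0015,-0.0045,0.097,0,0,0,0]]'; python3 -m crank '[[0,0,0,0,0,0,1],[0,0,0,0,0,0,1],[0,0,0,0,0,0,1],[0,0,0,0,0,0,1],[0,0,0,0,0,0,1]]' 25; python3 go.py 564.5 -212 153 0.7
python3 - <<'E'
import numpy as np
from rig import r
from scipy.spatial.transform import Rotation as R
s=r.sense();p=s["eef_pos"];Q=R.from_euler('xyz',s["tcp_rot"]);pv=np.array([564.9,-166.5,p[2]])
d=(p-pv)[:2]; a0=np.arctan2(d[1],d[0]); print("gate",a0+np.pi/2+.117,np.hypot(*d))
th=a0
for g in [.4,.7,1,1.3,1.571,1.62]:
    a=g-np.pi/2-.117; t=pv+45*np.array([np.cos(a),np.sin(a),0]); print(g,(Q.inv().apply(t-p)/1000).round(4))
E
```

```text
t 2.15 at [ 565.8 -206.3  249.5] rpy [-3.141  0.     2.268] F [-0.1 -0.1  0.3] op 1.001 g 0.0
shift [-0.0035 -0.0046  0.0965] turn [-0.     0.    -0.003]
clock: 2.55
eef_pos: [559.9, -205.5, 150.3]
tcp_rot: [-3.139, -0.006, 2.271]
contact_force: [-0.6, -0.9, 0.3]
opening: 0.999
grasp_force: 0.0
clock: 3.05
eef_pos: [562.8, -207.9, 154.1]
tcp_rot: [3.142, 0.002, 2.271]
contact_force: [-0.1, 0.3, 3.2]
opening: 0.178
grasp_force: 25.2
t 3.05 at [ 562.8 -207.9  154.1] rpy [3.142e+00 2.000e-03 2.271e+00] F [-0.1  0.3  3.2] op 0.178 g 25.2
shift [-0.0042 -0.0013  0.0011] turn [ 0.     0.002 -0.   ]
gate 0.0663996609289499 41.47085947997209
0.4 [-0.0108  0.0101  0.    ]
0.7 [-0.0144  0.023   0.    ]
1 [-0.0139  0.0365  0.    ]
1.3 [-0.0095  0.0492  0.    ]
1.571 [-0.0025  0.0591  0.    ]
1.62 [-0.0009  0.0607  0.    ]
```

```bash
python3 -m crank '[[-0.004,0.005,0,0,0,0,1],[-0.007,0.0115,0,0,0,0,1],[-0.009,0.018,0,0,0,0,1],[-0.010,0.024,0,0,0,0,1],[-0.010,0.031,0,0,0,0,1]]'; python3 -m crank '[[0.001,0.007,0,0,0,0,1],[0.005,0.02,0,0,0,0,1],[0.009,0.026,0,0,0,0,1],[0.012,0.0305,0,0,0,0,1],[0.0135,0.032,0,0,0,0,1]]'; python3 -m crank '[[0.001,0.001,0,0,0,0,1],[0.001,0.001,0,0,0,0,1],[0.001,0.001,0,0,0,0,1]]'
python3 - <<'E'
from rig import cams
from h import *
f=cams.grab_frame("top"); np.save("pics/t2.npy",f,allow_pickle=True)
g=cams.grab_frame("scene"); np.save("pics/s2.npy",g,allow_pickle=True)
cv2.imwrite("pics/g2.png",np.hstack([crop(f["image"],250,150,80,80,5),crop(g["image"],205,195,80,80,5)]))
E
```

```text
clock: 3.55
eef_pos: [593.4, -197.0, 154.0]
tcp_rot: [-3.141, 0.003, 2.271]
contact_force: [0.6, -12.0, 3.7]
opening: 0.182
grasp_force: 25.6
clock: 4.05
eef_pos: [607.9, -170.2, 153.8]
tcp_rot: [-3.134, 0.008, 2.273]
contact_force: [-7.6, -41.3, -1.0]
opening: 0.179
grasp_force: 26.9
clock: 4.35
eef_pos: [607.9, -170.3, 153.8]
tcp_rot: [-3.134, 0.008, 2.272]
contact_force: [-7.3, -37.6, -0.3]
opening: 0.178
grasp_force: 26.6
```

View pics/g2.png

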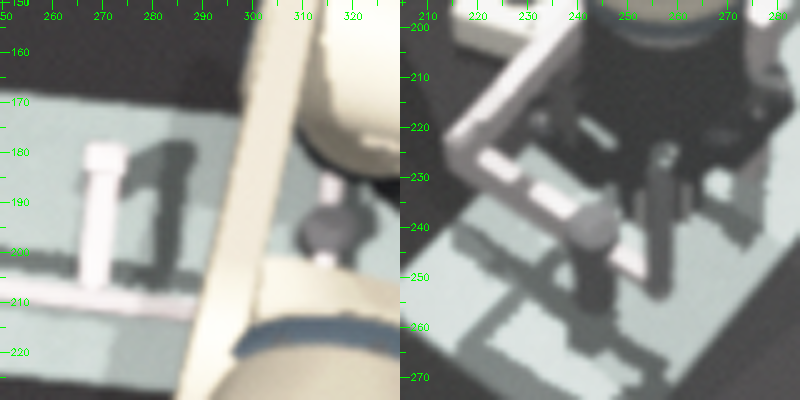

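```bash
python3 -m crank '[[0,0,0,0,0,0,0],[0,0,0,0,0,0,0],[0,0,0,0,0,0,0],[0,0,0,0,0,0,0]]'; python3 -m crank '[[0,0,-0.04,0,0,0,0],[0,0,-0.08,0,0,0,0],[0,0,-0.106,0,0,0,0],[0,0,-0.106,0,0,0,0]]'; python3 go.py 432 -302.5 262 0
```

```text
clock: 4.85
eef_pos: [608.7, -162.2, 153.3]
tcp_rot: [3.141, -0.0, 2.271]
contact_force: [0.5, 0.4, 1.0]
opening: 0.847
grasp_force: 0.0
clock: 5.25
eef_pos: [610.9, -162.7, 263.9]
tcp_rot: [3.137, 0.006, 2.271]
contact_force: [0.1, -0.4, 0.3]
opening: 0.998
grasp_force: 0.0
t 5.25 at [ 610.9 -162.7  263.9] rpy [3.137 0.006 2.271] F [ 0.1 -0.4  0.3] op 0.998 g 0.0
shift [ 0.0084 -0.2269  0.0009] turn [0.006 0.004 0.7  ]
```

```bash
python3 -m crank '[[0.0084,-0.2269,0,0,0,0.7,0],[0.0084,-0.2269,0,0,0,0.7,0],[0.0084,-0.2269,0,0,0,0.7,0],[0.0084,-0.2269,0,0,0,0.7,0],[0.0084,-0.2269,0,0,0,0.7,0]]' >/dev/null; python3 -m crank '[[0,0,0,0,0,0,0],[0,0,0,0,0,0,0]]'
python3 go.py 432 -302.5 262 0
python3 - <<'E'
from rig import cams
from h import *
f=cams.grab_frame("wrist"); np.save("pics/w3.npy",f,allow_pickle=True)
g=cams.grab_frame("scene"); np.save("pics/s3.npy",g,allow_pickle=True)
a=crop(f["image"],130,80,260,250,2,10); b=crop(g["image"],190,170,80,100,3.4,10);
b=cv2.copyMakeBorder(b,0,a.shape[0]-b.shape[0],0,0,0)
cv2.imwrite("pics/w3.png",np.hstack([a,b])[:600,:800]); print(proj(f,[[432,-280,201],[432,-325,201]]))
E
```

```text
clock: 5.95
eef_pos: [429.4, -302.3, 258.9]
tcp_rot: [3.142, -0.001, 1.571]
contact_force: [-1.2, 0.2, -1.1]
opening: 1.0
grasp_force: 0.0
t 5.95 at [ 429.4 -302.3  258.9] rpy [ 3.142e+00 -1.000e-03  1.571e+00] F [-1.2  0.2 -1.1] op 1.0 g 0.0
shift [-0.0002  0.0026 -0.0031] turn [ 0.    -0.001 -0.   ]
[[264.52851789 189.18514159]
 [264.05109241 254.63220814]]
```

View pics/w3.png

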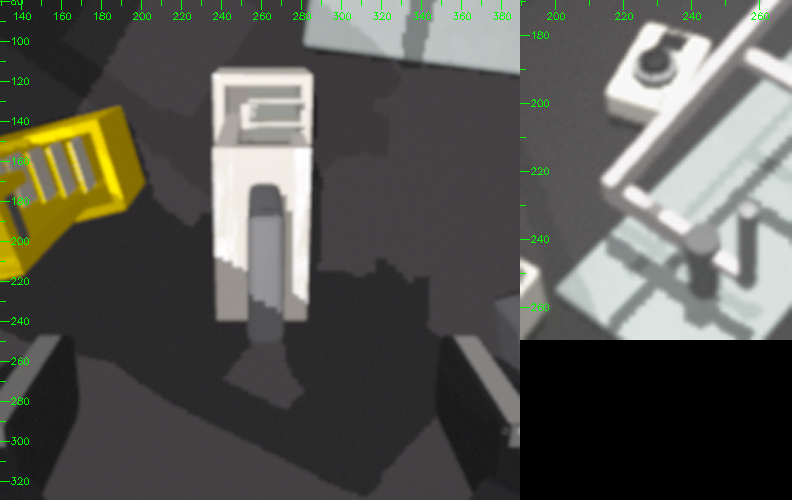

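```bash
python3 go.py 431.2 -300.5 183 0;  python3 -m crank '[[0.0018,0.0018,0.04,0,0,0,0],[0.0018,0.0018,0.065,0,0,0,0],[0.0018,0.0018,0.076,0,0,0,0],[0.0018,0.0018,0.076,0,0,0,0]]'; python3 -m crank '[[0,0,0,0,0,0,1],[0,0,0,0,0,0,1],[0,0,0,0,0,0,1],[0,0,0,0,0,0,1],[0,0,0,0,0,0,1]]' 45; python3 go.py 431.2 -300.5 183 0; python3 -m crank '[[0,0,-0.02,0,0,0,1],[0,0,-0.06,0,0,0,1],[0,0,-0.10,0,0,0,1],[0,0,-0.10,0,0,0,1]]'; python3 go.py 440 77 283 -0.117 0.15
```

```text
t 6.05 at [ 430.3 -301.8  259. ] rpy [ 3.142 -0.     1.572] F [ 0.8 -0.3  0.2] op 0.998 g 0.0
shift [0.0012 0.0009 0.076 ] turn [ 0.    -0.     0.002]
clock: 6.45
eef_pos: [431.4, -299.5, 181.9]
tcp_rot: [-3.139, -0.002, 1.572]
contact_force: [0.2, 0.2, 0.8]
opening: 1.004
grasp_force: 0.0
clock: 6.95
eef_pos: [431.5, -300.8, 183.8]
tcp_rot: [3.141, 0.0, 1.57]
contact_force: [2.2, -0.2, -0.4]
opening: 0.141
grasp_force: 0.0
t 6.95 at [ 431.5 -300.8  183.8] rpy [3.141 0.    1.57 ] F [ 2.2 -0.2 -0.4] op 0.141 g 0.0
shift [ 0.0003 -0.0003  0.0008] turn [ 0.001  0.    -0.   ]
clock: 7.35
eef_pos: [433.5, -302.2, 288.4]
tcp_rot: [3.135, 0.005, 1.57]
contact_force: [0.9, -0.5, -4.5]
opening: 0.137
grasp_force: 44.7
t 7.35 at [ 433.5 -302.2  288.4] rpy [3.135 0.005 1.57 ] F [ 0.9 -0.5 -4.5] op 0.137 g 44.7
shift [0.3792 0.0063 0.0036] turn [-0.001  0.154  0.117]
```

```bash
python3 -m crank '[[0.19,0,0,0,0,0,1],[0.19,0,0,0,0,0,1],[0.19,0,0,0,0,0,1],[0.19,0,0,0,0,0,1],[0.19,0,0,0,0,0,1]]'>/dev/null; python3 -m crank '[[0.189,0.0063,0.004,0,0.154,0.117,1],[0.189,0.0063,0.004,0,0.154,0.117,1],[0.189,0.0063,0.004,0,0.154,0.117,1],[0.189,0.0063,0.004,0,0.154,0.117,1],[0.189,0.0063,0.004,0,0.154,0.117,1]]'>/dev/null
python3 -m crank '[[0,0,0,0,0,0,1],[0,0,0,0,0,0,1]]'
python3 - <<'E'
from rig import r,cams
from h import *
s=r.sense();A=R.from_euler('z',-.117)
print("railframe tcp",A.inv().apply(s["eef_pos"]-[524.2,-.2,0]).round(1),s["tcp_rot"].round(3))
f=cams.grab_frame("wrist"); np.save("pics/w4.npy",f,allow_pickle=True)
g=cams.grab_frame("scene"); np.save("pics/s4.npy",g,allow_pickle=True)
a=crop(f["image"],190,50,250,250,2,10); b=crop(g["image"],200,80,120,130,2.4,10);
b=cv2.copyMakeBorder(b,0,a.shape[0]-b.shape[0],0,0,0)
cv2.imwrite("pics/w4.png",np.hstack([a,b])[:600,:800])
w=lambda P:A.apply(P)+[524.2,-.2,0]
print(proj(f,w([[x,y,185+y*.1511] for x in(-5,5) for y in (100,150,198)])).round(1))
E
```

```text
clock: 8.55
eef_pos: [437.5, 77.7, 278.7]
tcp_rot: [-3.132, -0.153, 1.452]
contact_force: [-0.9, -0.6, -2.6]
opening: 0.136
grasp_force: 44.1
railframe tcp [-95.2  67.2 278.7] [-3.132 -0.153  1.452]
[[392.4 181.3]
 [402.6 105. ]
 [413.9  20.1]
 [407.  181.3]
 [418.3 105. ]
 [430.8  20. ]]
```

View pics/w4.png

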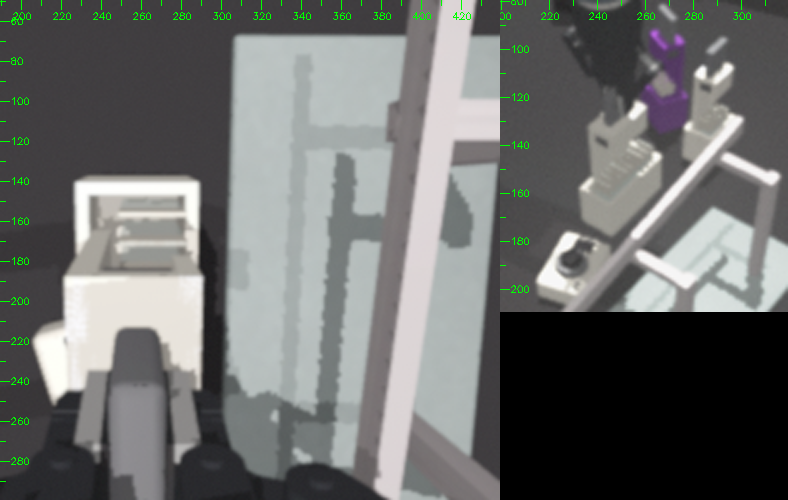

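```bash
python3 go.py 532.8 66.6 265.5 -0.117 0.15; python3 -m crank '[[-0.002,0,0.013,0,0,0,1],[-0.002,0.03,0.013,0,0,0,1],[-0.002,0.06,0.013,0,0,0,1],[-0.002,0.085,0.013,0,0,0,1],[-0.002,0.0955,0.013,0,0,0,1]]'; python3 -m crank '[[0,0,0,0,0,0,1],[0,0,0,0,0,0,1]]';  python3 go.py 532.8 66.6 249.5 -0.117 0.15
python3 - <<'E'
from rig import r,cams
from h import *
f=cams.grab_frame("wrist"); np.save("pics/w5.npy",f,allow_pickle=True)
g=cams.grab_frame("scene"); np.save("pics/s5.npy",g,allow_pickle=True)
a=crop(f["image"],190,50,190,250,2,10); b=crop(g["image"],210,90,100,120,4.1,10);
a=cv2.copyMakeBorder(a,0,max(0,b.shape[0]-a.shape[0]),0,0,0);b=cv2.copyMakeBorder(b,0,a.shape[0]-b.shape[0],0,0,0)
cv2.imwrite("pics/w5.png",np.hstack([a,b])[:600,:800])
E
```

```text
t 8.65 at [437.7  77.4 278.9] rpy [-3.132 -0.153  1.451] F [-0.2  0.  -2.6] op 0.136 g 44.1
shift [-0.0014  0.0958  0.0125] turn [-0.009 -0.003 -0.003]
clock: 9.15
eef_pos: [534.7, 65.8, 265.1]
tcp_rot: [-3.134, -0.153, 1.451]
contact_force: [-0.2, 1.2, -4.0]
opening: 0.13
grasp_force: 45.1
clock: 9.35
eef_pos: [531.4, 66.8, 264.8]
tcp_rot: [-3.131, -0.153, 1.452]
contact_force: [-0.1, 0.8, -3.4]
opening: 0.134
grasp_force: 45.1
t 9.35 at [531.4  66.8 264.8] rpy [-3.131 -0.153  1.452] F [-0.1  0.8 -3.4] op 0.134 g 45.1
shift [-0.0024  0.0016  0.0151] turn [-0.011 -0.003 -0.002]
```

View pics/w5.png

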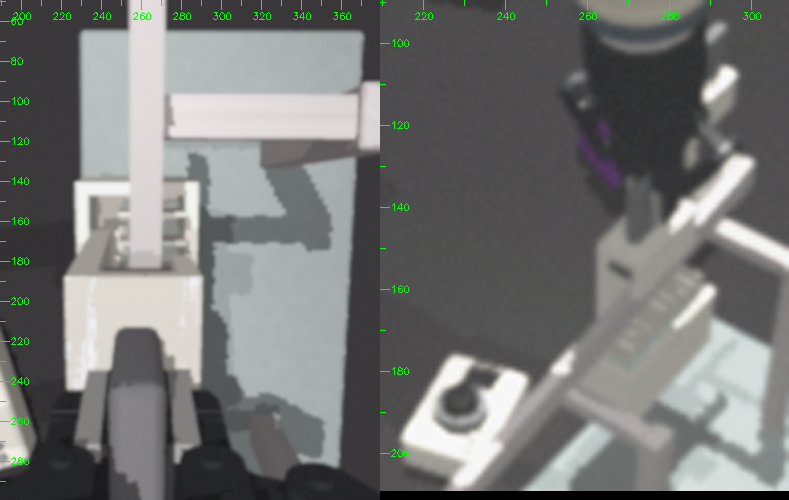

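```bash
python3 -m crank '[[0,0.003,0,0,0,0,1],[-0.001,0.003,0.006,0,0,0,1],[-0.0018,0.003,0.012,0,0,0,1],[-0.0018,0.003,0.012,0,0,0,1]]'; python3 -m crank '[[-0.0003,0,0.002,0,0,0,1],[-0.0003,0,0.002,0,0,0,1]]';python3 -m crank '[[-0.0003,0,0.002,0,0,0,1],[-0.0003,0,0.002,0,0,0,1]]'
```

```text
clock: 9.85
eef_pos: [535.2, 67.1, 252.5]
tcp_rot: [-3.132, -0.154, 1.453]
contact_force: [0.3, 0.4, -3.4]
opening: 0.133
grasp_force: 45.1
clock: 10.05
eef_pos: [535.4, 67.1, 252.0]
tcp_rot: [-3.133, -0.154, 1.453]
contact_force: [-2.2, -1.3, 6.5]
opening: 0.136
grasp_force: 46.6
clock: 10.25
eef_pos: [535.7, 67.1, 251.5]
tcp_rot: [-3.134, -0.154, 1.453]
contact_force: [-6.9, -3.0, 20.4]
opening: 0.136
grasp_force: 48.6
```

```bash
python3 -m crank '[[0.0002,0,-0.002,0,0,0,1],[0.0002,0,-0.002,0,0,0,1]]'; python3 -m crank '[[0,0,0,0,0,0,0],[0,0,0,0,0,0,0],[0,0,0,0,0,0,0],[0,0,0,0,0,0,0],[0,0,0,0,0,0,0]]';python3 -m crank '[[0,0,-0.04,0,0,0,0],[0,0,-0.06,0,0,0,0],[0,0,-0.06,0,0,0,0],[0,0,-0.06,0,0,0,0],[0,0,-0.06,0,0,0,0]]'; python3 go.py 443.7 338.8 262 -0.111
python3 - <<'E'
from rig import r,cams
from h import *
g=cams.grab_frame("scene"); np.save("pics/s6.npy",g,allow_pickle=True); t=cams.grab_frame("top"); np.save("pics/t6.npy",t,allow_pickle=True)
b=np.hstack([crop(g["image"],190,150,100,120,4,10),crop(t["image"],250,180,100,120,4,10)])
cv2.imwrite("pics/s6.png",b)
E
```

```text
clock: 10.45
eef_pos: [535.6, 67.0, 251.8]
tcp_rot: [-3.133, -0.154, 1.453]
contact_force: [-2.4, -2.1, 7.1]
opening: 0.134
grasp_force: 46.8
clock: 10.95
eef_pos: [535.3, 66.9, 250.9]
tcp_rot: [-3.132, -0.154, 1.453]
contact_force: [0.2, 0.4, 0.5]
opening: 0.963
grasp_force: 0.0
clock: 11.45
eef_pos: [534.1, 57.8, 309.1]
tcp_rot: [-3.131, -0.153, 1.452]
contact_force: [-0.4, 0.8, 0.2]
opening: 1.003
grasp_force: 0.0
t 11.45 at [534.1  57.8 309.1] rpy [-3.131 -0.153  1.452] F [-0.4  0.8  0.2] op 1.003 g 0.0
shift [ 0.258  -0.1221  0.0889] turn [-0.01  -0.153 -0.007]
```

View pics/s6.png

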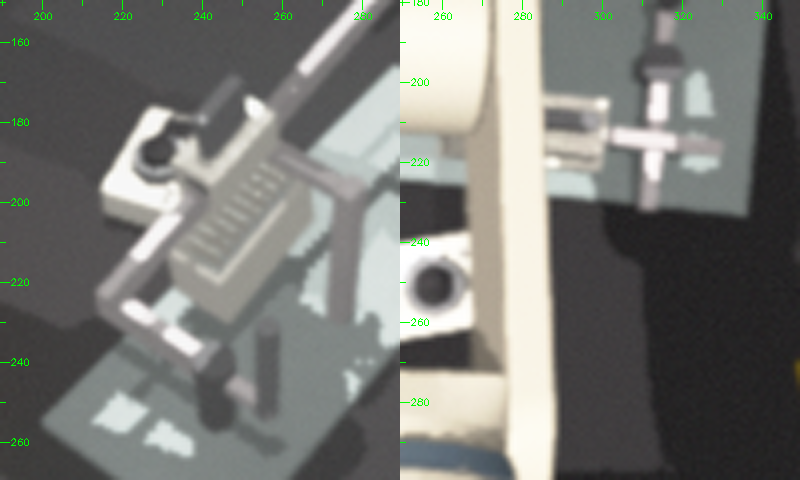

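```bash
python3 -m crank '[[0.2,-0.11,0.05,-0.01,-0.153,-0.007,0],[0.2,-0.11,0.05,-0.01,-0.153,-0.007,0],[0.2,-0.11,0.05,-0.01,-0.153,-0.007,0],[0.258,-0.122,0.0889,-0.01,-0.153,-0.007,0],[0.258,-0.122,0.0889,-0.01,-0.153,-0.007,0]]'; python3 go.py 443.7 338.8 262 -0.111
python3 - <<'E'
from rig import r,cams
from h import *
g=cams.grab_frame("scene"); np.save("pics/s7.npy",g,allow_pickle=True); t=cams.grab_frame("top"); np.save("pics/t7.npy",t,allow_pickle=True)
t6=load("t6")["image"]
for v in (206,211,218): print(v,"t6",t6[v,270:322,0].tolist(),"\nt7",t["image"][v,250:322,0].tolist())
A=R.from_euler('z',-.117);w=lambda P:A.apply(P)+[525,-.2,0]
for y in (-116.5,-90,-80): print(y,"tab top",proj(t,w([[0,y-22.5,185+y*.151+50+21],[0,y+22.5,185+y*.151+71]])).round(1),"body end z60/z0", proj(t,w([[25,y-55+20,185+y*.151-70],[-25,y-55+20,185+y*.151-70]])).round(1), "scene tab",proj(g,w([[0,y-22.5,185+y*.151+71],[0,y+22.5,185+y*.151+71]])).round(1))
E
```

```text
clock: 12.05
eef_pos: [457.2, 286.6, 275.5]
tcp_rot: [3.14, -0.0, 1.46]
contact_force: [0.1, -1.0, -0.1]
opening: 0.999
grasp_force: 0.0
t 12.05 at [457.2 286.6 275.5] rpy [ 3.14 -0.    1.46] F [ 0.1 -1.  -0.1] op 0.999 g 0.0
shift [ 0.0504 -0.0192  0.0135] turn [ 0.001 -0.     0.   ]
206 t6 [182, 166, 174, 182, 208, 238, 249, 249, 249, 249, 249, 249, 249, 248, 241, 221, 193, 193, 191, 187, 191, 195, 199, 201, 200, 198, 201, 203, 216, 238, 248, 233, 170, 127, 123, 121, 121, 122, 118, 107, 96, 131, 216, 249, 252, 249, 229, 157, 125, 123, 132, 166] 
t7 [242, 242, 242, 241, 239, 235, 231, 231, 229, 226, 223, 219, 214, 206, 198, 211, 239, 250, 252, 251, 241, 208, 153, 145, 173, 191, 183, 167, 173, 185, 177, 164, 171, 185, 178, 168, 188, 236, 253, 254, 255, 255, 255, 254, 254, 254, 254, 253, 253, 252, 251, 247, 245, 248, 249, 249, 251, 252, 251, 244, 235, 234, 233, 226, 203, 176, 150, 128, 122, 120, 120, 121]
211 t6 [170, 175, 178, 180, 199, 234, 249, 249, 249, 249, 249, 249, 249, 249, 244, 214, 138, 99, 99, 100, 97, 97, 98, 99, 101, 115, 140, 159, 165, 174, 191, 190, 158, 153, 165, 163, 
[... 770 characters left out ...]
129, 157, 188, 205, 206, 208, 207, 206, 197, 190, 194, 220, 247, 253, 252, 250, 247, 244, 238, 230, 225, 220, 214, 206, 197, 196, 201, 202, 201, 204, 209, 218, 219, 222, 229, 239, 245, 246, 249, 252, 252, 252, 253, 253, 254, 254, 254, 254, 254, 254, 254, 252, 238, 227, 204, 146, 129, 137, 145, 164, 187]
-116.5 tab top [[309.9 212.3]
 [292.2 210.5]] body end z60/z0 [[310.9 206.7]
 [309.2 224.3]] scene tab [[229.3 188.1]
 [240.5 177.7]]
-90 tab top [[299.5 211.1]
 [281.8 209.3]] body end z60/z0 [[301.6 205.7]
 [299.9 223.3]] scene tab [[235.9 180.8]
 [246.8 170.7]]
-80 tab top [[295.6 210.7]
 [277.9 208.9]] body end z60/z0 [[298.1 205.3]
 [296.4 223. ]] scene tab [[238.3 178.2]
 [249.1 168.2]]
```

```bash
python3 -m crank '[[0.05,-0.019,0.0135,0,0,0,0],[0.05,-0.019,0.0135,0,0,0,0],[0.05,-0.019,0.0135,0,0,0,0],[0.05,-0.019,0.0135,0,0,0,0]]'; python3 go.py 443.7 338.8 262 -0.111
python3 - <<'E'
from rig import r,cams
from h import *
t=cams.grab_frame("top"); np.save("pics/t8.npy",t,allow_pickle=True); 
a=load("t7")["image"][195:230,282:325].astype(int); print("moved?",np.abs(a-t["image"][195:230,282:325]).max(), t["image"][211,285:322,0].tolist())
f=cams.grab_frame("wrist"); np.save("pics/w8.npy",f,allow_pickle=True)
A=R.from_euler('z',-.111);P=[443.7,338.8,0]
print(proj(f,A.apply([[0,22.5,201],[0,-22.5,201]])+P).round(1))
I=f["image"].astype(int)
for v in range(165,275,6): print(v,I[v,216:310:2].sum(1)//3)
E
```

```text
clock: 12.55
eef_pos: [445.1, 335.7, 262.5]
tcp_rot: [3.14, 0.0, 1.46]
contact_force: [0.1, -1.1, 0.5]
opening: 0.999
grasp_force: 0.0
t 12.55 at [445.1 335.7 262.5] rpy [3.14 0.   1.46] F [ 0.1 -1.1  0.5] op 0.999 g 0.0
shift [ 0.0029 -0.0017  0.0005] turn [0.001 0.    0.   ]
moved? 5 [234, 226, 248, 254, 255, 254, 253, 234, 155, 117, 131, 152, 161, 161, 163, 165, 168, 168, 167, 167, 168, 167, 167, 168, 169, 166, 168, 180, 189, 176, 159, 139, 125, 123, 121, 120, 122]
[[257.2 182. ]
 [257.2 247.1]]
165 [ 64  79  95  96  96  96 153 255 255 255 255 255 255 255 255 255 245 203
 189 178 177 180 223 255 255 255 255 255 255 255 255 203 102  51  50  57
  75  84  84  85  84  84  85  85  84  85  84]
171 [ 89  96  96  96  95  95 127 253 255 255 255 255 255 255 255 233 133 131
 131 131 130 128 121 161 238 255 255 255 255 255 255 204 101  51  50  51
  50  66  85  83  85  85  85  85  87  93  95]
177 [ 95  95  96  96  96  96 107 242 255 255 255 255 255 255 255 175 134 136
 136 136 135 134 124 135 185 194 209 255 255 255 255 198 101  49  51  50
  54  80  84  84  86  87  95  96  96  96  96]
183 [ 64
[... 2187 characters left out ...]
6 96 95 96 96 95 96 95 96 96 95 96 96
 96 95 96 95 95 96 96 96 93 69 62 62 63 62 63 63 63 62 62 64 63 62 62]
255 [96 96 96 96 96 97 95 96 96 96 96 95 96 95 95 96 95 96 95 95 95 96 95 94
 95 96 97 96 96 96 94 80 65 62 63 63 63 63 62 62 62 62 62 62 63 62 62]
261 [96 96 95 96 96 96 95 95 96 96 95 96 96 95 96 97 95 95 95 95 94 96 96 96
 96 96 95 94 91 69 62 63 63 62 60 64 62 63 62 63 62 63 63 62 61 64 63]
267 [96 94 96 96 96 96 96 97 96 95 95 96 96 95 96 96 95 96 95 96 97 97 95 97
 96 88 68 62 61 62 63 61 63 61 63 62 62 62 63 63 63 63 62 62 62 62 63]
273 [95 95 95 95 96 95 95 96 95 95 95 95 94 95 95 95 95 95 96 96 96 95 93 75
 64 63 62 62 62 62 63 63 62 62 62 63 63 63 63 63 62 62 63 63 62 63 62]
```

```bash
python3 go.py 442.5 341.9 183 -0.08; python3 -m crank '[[0.006,-0.0029,0.03,0,0,-0.03,0],[0.006,-0.0029,0.065,0,0,-0.03,0],[0.006,-0.0029,0.079,0,0,-0.03,0],[0.006,-0.0029,0.079,0,0,-0.03,0]]'; python3 -m crank '[[0,0,0,0,0,0,1],[0,0,0,0,0,0,1],[0,0,0,0,0,0,1],[0,0,0,0,0,0,1],[0,0,0,0,0,0,1],[0,0,0,0,0,0,1]]' 45;  python3 -m crank '[[0,0,0,0,0,0,1],[0,0,0,0,0,0,1],[0,0,0,0,0,0,1],[0,0,0,0,0,0,1],[0,0,0,0,0,0,1]]' 45; python3 go.py 442.5 341.9 183 -0.08
```

```text
t 12.65 at [445.4 335.5 262.9] rpy [ 3.14  -0.     1.459] F [-0.  -0.5  0.1] op 1.001 g 0.0
shift [ 0.006  -0.0037  0.0799] turn [ 0.002 -0.    -0.032]
clock: 13.05
eef_pos: [442.2, 341.4, 182.2]
tcp_rot: [-3.14, 0.002, 1.489]
contact_force: [0.5, 0.1, -0.4]
opening: 1.002
grasp_force: 0.0
clock: 13.55
eef_pos: [443.1, 343.1, 184.3]
tcp_rot: [3.139, -0.001, 1.49]
contact_force: [-0.2, 0.2, 0.3]
opening: 0.143
grasp_force: 0.0
t 13.55 at [443.1 343.1 184.3] rpy [ 3.139e+00 -1.000e-03  1.490e+00] F [-0.2  0.2  0.3] op 0.143 g 0.0
shift [-0.0013 -0.0005  0.0013] turn [ 0.002 -0.001 -0.001]validation failed for argument at $...
```

```bash
python3 -m crank '[[0,0,0,0,0,0,1],[0,0,0,0,0,0,1]]'; python3 -m crank '[[0,0,-0.02,0,0,0,1],[0,0,-0.06,0,0,0,1],[0,0,-0.10,0,0,0,1],[0,0,-0.10,0,0,0,1]]'; python3 go.py 440 98.3 284 -0.117 0.15
```

```text
clock: 13.75
eef_pos: [443.3, 343.2, 184.3]
tcp_rot: [3.139, -0.001, 1.49]
contact_force: [0.4, -1.0, 6.0]
opening: 0.136
grasp_force: 45.1
clock: 14.15
eef_pos: [444.5, 344.4, 288.6]
tcp_rot: [3.135, -0.006, 1.49]
contact_force: [0.6, 1.2, -2.6]
opening: 0.132
grasp_force: 44.5
t 14.15 at [444.5 344.4 288.6] rpy [ 3.135 -0.006  1.49 ] F [ 0.6  1.2 -2.6] op 0.132 g 44.5
shift [-0.2457  0.0153  0.0032] turn [0.004 0.144 0.037]
```

```bash
python3 -m crank '[[-0.245,0.0153,0,0,0,0,1],[-0.245,0.0153,0,0,0,0,1],[-0.245,0.0153,0.004,0.004,0.144,0.037,1],[-0.245,0.0153,0.004,0.004,0.144,0.037,1],[-0.245,0.0153,0.004,0.004,0.144,0.037,1]]'; python3 -m crank '[[0,0,0,0,0,0,1],[0,0,0,0,0,0,1],[0,0,0,0,0,0,1]]'
A="536 86"; python3 go.py 440 98.3 270.5 -0.117 0.15; python3 go.py 536.3 86.8 270.5 -0.117 0.15
```

```text
clock: 14.65
eef_pos: [436.5, 97.3, 278.2]
tcp_rot: [-3.135, -0.145, 1.452]
contact_force: [1.9, -0.5, -3.5]
opening: 0.132
grasp_force: 44.3
clock: 14.95
eef_pos: [437.8, 99.9, 278.9]
tcp_rot: [-3.135, -0.144, 1.453]
contact_force: [0.8, 0.9, -3.6]
opening: 0.135
grasp_force: 44.0
t 14.95 at [437.8  99.9 278.9] rpy [-3.135 -0.144  1.453] F [ 0.8  0.9 -3.6] op 0.135 g 44.0
shift [-0.0025  0.0024  0.0081] turn [-0.006  0.006 -0.001]
t 14.95 at [437.8  99.9 278.9] rpy [-3.135 -0.144  1.453] F [ 0.8  0.9 -3.6] op 0.135 g 44.0
shift [-0.0025  0.0994  0.0074] turn [-0.006  0.006 -0.001]
```

```bash
python3 -m crank '[[-0.002,0,0.0075,0,0,0,1],[-0.0025,0.03,0.0075,0,0,0,1],[-0.0025,0.06,0.0075,0,0,0,1],[-0.0025,0.088,0.0075,0,0,0,1],[-0.0025,0.0994,0.0075,0,0,0,1]]'; python3 -m crank '[[0,0,0,0,0,0,1],[0,0,0,0,0,0,1]]';  python3 go.py 536.3 86.8 255 -0.117 0.15
python3 - <<'E'
from rig import r,cams
from h import *
f=cams.grab_frame("wrist"); np.save("pics/w9.npy",f,allow_pickle=True); o=load("w5")
for n,F in (("long",o),("short",f)):
  for v in (60,80,100,135,145,155,165,175,190,220,240): print(n,v,(F["image"][v,214:306:2].astype(int).sum(1)//3).tolist())
E
```

```text
clock: 15.45
eef_pos: [538.8, 87.7, 270.4]
tcp_rot: [-3.137, -0.145, 1.455]
contact_force: [0.6, 0.5, -4.8]
opening: 0.134
grasp_force: 45.0
clock: 15.65
eef_pos: [535.5, 87.3, 270.5]
tcp_rot: [-3.134, -0.144, 1.454]
contact_force: [-0.4, -0.8, -4.4]
opening: 0.135
grasp_force: 45.0
t 15.65 at [535.5  87.3 270.5] rpy [-3.134 -0.144  1.454] F [-0.4 -0.8 -4.4] op 0.135 g 45.0
shift [-0.0026  0.001   0.0153] turn [-0.008  0.006 -0.   ]
long 60 [57, 58, 58, 57, 58, 57, 59, 57, 58, 57, 57, 57, 57, 57, 57, 57, 57, 57, 59, 59, 152, 219, 223, 223, 223, 223, 223, 223, 220, 174, 61, 57, 58, 58, 58, 57, 57, 57, 57, 58, 57, 57, 57, 56, 57, 57]
long 80 [58, 57, 56, 57, 57, 59, 58, 64, 140, 186, 190, 191, 191, 191, 192, 190, 190, 190, 190, 191, 203, 221, 222, 222, 222, 222, 222, 222, 220, 202, 188, 187, 187, 187, 187, 187, 185, 185, 185, 184, 184, 184, 184, 183, 183, 182]
long 100 [58, 58, 58, 57, 58, 58, 56, 61, 132, 186, 189, 189, 189, 189, 188, 188, 189, 187, 187, 188, 201, 220, 221, 221, 221, 220, 221, 220, 217, 170, 165, 224, 231, 231, 230, 229, 229, 229, 228, 228, 228, 228, 227, 226, 225, 22
[... 3632 characters left out ...]
hort 190 [70, 67, 62, 63, 60, 62, 80, 161, 180, 180, 180, 180, 180, 165, 132, 131, 153, 198, 162, 182, 210, 210, 210, 210, 210, 210, 207, 147, 122, 121, 125, 162, 179, 180, 180, 184, 217, 191, 104, 102, 102, 114, 177, 183, 182, 182]
short 220 [70, 69, 70, 72, 179, 243, 245, 241, 235, 235, 242, 239, 235, 235, 235, 234, 211, 113, 106, 106, 107, 106, 104, 104, 104, 103, 97, 91, 124, 198, 234, 234, 238, 243, 239, 240, 235, 233, 194, 105, 103, 102, 102, 102, 143, 183]
short 240 [60, 61, 61, 61, 123, 245, 249, 252, 252, 229, 151, 146, 146, 146, 132, 77, 102, 106, 108, 108, 108, 108, 107, 106, 107, 106, 103, 97, 88, 62, 110, 146, 147, 146, 146, 149, 201, 234, 161, 102, 101, 102, 102, 103, 102, 101]
```

```bash
python3 -m crank '[[-0.001,0.001,0.006,0,0,0,1],[-0.0016,0.001,0.011,0,0,0,1],[-0.0016,0.001,0.011,0,0,0,1],[-0.0016,0.001,0.011,0,0,0,1]]'; python3 -m crank '[[-0.0003,0,0.002,0,0,0,1],[-0.0003,0,0.002,0,0,0,1]]';python3 -m crank '[[-0.0002,0,0.0015,0,0,0,1],[-0.0002,0,0.0015,0,0,0,1]]'
```

```text
clock: 16.1
eef_pos: [537.4, 86.4, 260.1]
tcp_rot: [-3.136, -0.145, 1.453]
contact_force: [-0.8, 0.2, -4.1]
opening: 0.134
grasp_force: 45.0
clock: 16.3
eef_pos: [537.7, 86.4, 258.1]
tcp_rot: [-3.136, -0.145, 1.453]
contact_force: [0.3, -0.1, -4.6]
opening: 0.135
grasp_force: 45.0
clock: 16.5
eef_pos: [537.6, 86.4, 256.6]
tcp_rot: [-3.136, -0.145, 1.453]
contact_force: [0.2, 0.4, -4.6]
opening: 0.13
grasp_force: 45.0
```

```bash
python3 -m crank '[[-0.0002,0,0.0015,0,0,0,1],[-0.0002,0,0.0015,0,0,0,1]]'; python3 -m crank '[[-0.0002,0,0.001,0,0,0,1],[-0.0002,0,0.001,0,0,0,1]]'
```

```text
clock: 16.7
eef_pos: [537.6, 86.5, 255.0]
tcp_rot: [-3.136, -0.144, 1.453]
contact_force: [1.1, 0.3, -3.7]
opening: 0.133
grasp_force: 45.0
clock: 16.9
eef_pos: [537.6, 86.4, 254.1]
tcp_rot: [-3.136, -0.144, 1.453]
contact_force: [0.7, 0.7, -5.3]
opening: 0.138
grasp_force: 45.0
```

```bash
python3 -m crank '[[-0.0002,0,0.0015,0,0,0,1],[-0.0002,0,0.0015,0,0,0,1]]'; python3 -m crank '[[-0.0001,0,0.001,0,0,0,1],[-0.0001,0,0.001,0,0,0,1]]'
```

```text
clock: 17.1
eef_pos: [537.9, 86.5, 253.7]
tcp_rot: [-3.137, -0.145, 1.453]
contact_force: [-2.9, -0.9, 5.9]
opening: 0.132
grasp_force: 46.5
clock: 17.3
eef_pos: [538.0, 86.5, 253.6]
tcp_rot: [-3.138, -0.145, 1.453]
contact_force: [-5.6, -1.7, 12.9]
opening: 0.137
grasp_force: 47.6
```

```bash
python3 -m crank '[[0.0001,0,-0.0015,0,0,0,1],[0.0001,0,-0.0015,0,0,0,1]]'; python3 -m crank '[[0,0,0,0,0,0,0],[0,0,0,0,0,0,0],[0,0,0,0,0,0,0],[0,0,0,0,0,0,0],[0,0,0,0,0,0,0]]';python3 -m crank '[[0,0,-0.04,0,0,0,0],[0,0,-0.06,0,0,0,0],[0,0,-0.06,0,0,0,0],[0,0,-0.06,0,0,0,0],[0,0,-0.06,0,0,0,0]]'; python3 go.py 409 60 250 1.45
python3 - <<'E'
from rig import r,cams
from h import *
g=cams.grab_frame("scene"); np.save("pics/s9.npy",g,allow_pickle=True)
E
```

```text
clock: 17.5
eef_pos: [538.0, 86.4, 253.8]
tcp_rot: [-3.137, -0.145, 1.453]
contact_force: [-1.2, -0.2, 4.0]
opening: 0.135
grasp_force: 46.3
clock: 18.0
eef_pos: [537.7, 86.4, 253.1]
tcp_rot: [-3.136, -0.145, 1.453]
contact_force: [-0.3, 0.9, 0.4]
opening: 0.965
grasp_force: 0.0
clock: 18.5
eef_pos: [536.3, 77.8, 311.3]
tcp_rot: [-3.135, -0.144, 1.453]
contact_force: [-0.9, -0.6, 0.6]
opening: 1.001
grasp_force: 0.0
t 18.5 at [536.3  77.8 311.3] rpy [-3.135 -0.144  1.453] F [-0.9 -0.6  0.6] op 1.001 g 0.0
shift [-0.0412 -0.124   0.0569] turn [ 0.108 -0.119 -1.565]
```

```bash
python3 go.py 310 200 300 -0.117; python3 -m crank '[[0.1,-0.24,0,0,-0.144,0,1],[0.1,-0.24,0,0,-0.144,0,1],[0.1,-0.24,0,0,-0.144,0,1],[0.1,-0.24,0,0,-0.144,0,1],[0.1,-0.24,0,0,-0.144,0,1]]' ; python3 -m crank '[[0,0,0,0,0,0,1],[0,0,0,0,0,0,1],[0,0,0,0,0,0,1],[0,0,0,0,0,0,1],[0,0,0,0,0,0,1]]'
python3 - <<'E'
from rig import r,cams
from h import *
t=cams.grab_frame("top"); np.save("pics/t10.npy",t,allow_pickle=True); g=cams.grab_frame("scene"); np.save("pics/s10.npy",g,allow_pickle=True);t2=cams.grab_frame("top")
I=t["image"].astype(int); print("moved",np.abs(I-t2["image"])[190:232,230:325].max())
for v in (204,207,209,211,214,219): print(v,(I[v,236:322].sum(1)//3).tolist())
A=R.from_euler('z',-.117);w=lambda P:A.apply(P)+[525.7,-1.7,0]
for y in (-26,-116.5): print(proj(t,w([[0,y-22.5,185+y*.151+70-3],[0,y+22.5,185+y*.151+70+3]])).round(1))
E
```

```text
t 18.55 at [536.3  77.8 311.2] rpy [-3.134 -0.144  1.453] F [ 0.6  0.8 -0.1] op 0.997 g 0.0
shift [ 0.092  -0.2389  0.0265] turn [-0.007 -0.144 -0.001]
clock: 19.05
eef_pos: [316.8, 199.6, 326.8]
tcp_rot: [-3.135, 0.0, 1.453]
contact_force: [0.1, 1.5, 0.2]
opening: 0.149
grasp_force: 0.0
clock: 19.55
eef_pos: [319.8, 198.7, 327.3]
tcp_rot: [-3.136, 0.0, 1.452]
contact_force: [0.8, -0.9, -0.3]
opening: -0.001
grasp_force: 0.0
moved 8
204 [244, 243, 241, 240, 239, 238, 235, 235, 234, 232, 225, 200, 172, 180, 203, 212, 204, 187, 176, 189, 218, 245, 252, 249, 235, 226, 218, 210, 206, 197, 185, 186, 194, 204, 210, 220, 231, 233, 234, 230, 208, 174, 167, 179, 189, 182, 183, 191, 193, 190, 199, 229, 250, 253, 253, 252, 250, 248, 245, 241, 235, 229, 224, 216, 207, 201, 191, 179, 166, 162, 156, 150, 143, 130, 114, 113, 137, 175, 191, 180, 159, 138, 132, 132, 132, 130]
207 [243, 244, 244, 245, 247, 247, 248, 249, 250, 249, 249, 249, 250, 249, 250, 249, 249, 249, 248, 246, 244, 239, 218, 152, 143, 169, 182, 185, 185, 183, 184, 182, 183, 183, 184, 183, 181, 180, 178, 177, 171, 152, 140, 158, 171
[... 1308 characters left out ...]
89, 192, 188, 189, 199, 232, 252, 254, 254, 254, 254, 254, 254, 254, 254, 254, 254, 253, 253, 253, 253, 251, 247, 241, 232, 227, 223, 227, 236, 245, 251, 251, 240, 217, 230, 242, 244, 243, 243, 239, 235]
219 [226, 226, 227, 227, 227, 227, 226, 227, 226, 225, 223, 220, 220, 219, 219, 216, 210, 205, 204, 208, 212, 214, 215, 216, 219, 222, 225, 228, 233, 239, 243, 247, 247, 249, 251, 252, 252, 252, 252, 252, 251, 251, 252, 252, 252, 251, 250, 249, 247, 243, 239, 235, 232, 227, 224, 217, 215, 211, 204, 201, 203, 204, 204, 208, 216, 223, 227, 229, 234, 242, 246, 247, 250, 252, 253, 253, 253, 251, 244, 217, 146, 115, 116, 125, 158, 193]
[[274.9 208.1]
 [257.1 206.2]]
[[310.3 212.1]
 [292.8 210.2]]
```

```bash
python3 go.py 409 0.5 180 -0.117; python3 -m crank '[[-0.186,0.113,0.1,0,0,0,1],[-0.186,0.113,0.1,0,0,0,1],[-0.186,0.113,0.1,0,0,0,1],[-0.186,0.113,0.1,0,0,0,1],[-0.186,0.113,0.1,0,0,0,1]]' >/dev/null; python3 -m crank '[[0,0,0,0,0,0,1],[0,0,0,0,0,0,1]]'; python3 go.py 409 0.5 180 -0.117
python3 - <<'E'
from rig import r,cams
from h import *
f=cams.grab_frame("wrist"); np.save("pics/w11.npy",f,allow_pickle=True)
p=proj(f,[[409,.5,44]])[0]; print(p); u,v=p.round().astype(int)
g=cv2.cvtColor(f["image"],cv2.COLOR_RGB2GRAY)
m=((g<75)*255).astype(np.uint8)
n,l,s,c=cv2.connectedComponentsWithStats(m)
for k in range(1,n):
    if s[k,4]>150: print(s[k],c[k].round(1),onz(f,*c[k],44).round(1))
m=((g>150)*255).astype(np.uint8); n,l,s,c=cv2.connectedComponentsWithStats(m)
for k in range(1,n):
    if s[k,4]>150: print("W",s[k],c[k].round(1),onz(f,*c[k],34).round(1))
E
```

```text
t 19.7 at [319.4 198.9 327.4] rpy [-3.136 -0.     1.452] F [ 0.3 -0.1 -0.5] op 0.001 g 0.0
shift [-0.1864  0.1132  0.1467] turn [-0.006 -0.    -0.002]
clock: 20.4
eef_pos: [408.9, 0.7, 226.5]
tcp_rot: [-3.135, -0.001, 1.451]
contact_force: [-0.3, 0.1, -0.1]
opening: 0.004
grasp_force: 0.0
t 20.4 at [408.9   0.7 226.5] rpy [-3.135e+00 -1.000e-03  1.451e+00] F [-0.3  0.1 -0.1] op 0.004 g 0.0
shift [-0.0002  0.0005  0.0465] turn [-0.007 -0.001 -0.003]
[260.94753068 174.38265874]
[     0      0    512    384 127025] [182.3 205.1] [322.8 -22.8  44. ]
[ 480  101   32  105 1691] [500.9 165.3] [649.6 -18.4  44. ]
[233 122  30  26 499] [247.4 134.6] [400.5  42.   44. ]
[245 162  29  29 642] [258.7 176.1] [406.5  -1.   44. ]
W [  324     0   188   359 27649] [412.8 133.8] [565.8  21.9  34. ]
W [ 212  109   87  106 4414] [255.9 161. ] [405.1  12.8  34. ]
W [  0 222  20  38 391] [ 11.2 237.2] [119.8 -41.6  34. ]
```

```bash
python3 -m crank '[[-0.0012,-0.0018,0.05,0,0,0,1],[-0.0012,-0.0018,0.1,0,0,0,1],[-0.0012,-0.0018,0.14,0,0,0,1],[-0.0012,-0.0018,0.1445,0,0,0,1],[-0.0012,-0.0018,0.1445,0,0,0,1]]'; python3 -m crank '[[0,0,0.005,0,0,0,1],[0,0,0.010,0,0,0,1],[0,0,0.010,0,0,0,1]]'; python3 -m crank '[[0,0,0.003,0,0,0,1],[0,0,0.003,0,0,0,1]]'
```

```text
clock: 20.95
eef_pos: [406.1, 1.4, 82.7]
tcp_rot: [-3.135, -0.0, 1.455]
contact_force: [-0.7, 0.6, 0.4]
opening: 0.002
grasp_force: 0.0
clock: 21.25
eef_pos: [407.5, 0.7, 73.3]
tcp_rot: [-3.139, -0.001, 1.454]
contact_force: [1.1, 1.1, 1.4]
opening: -0.004
grasp_force: 0.9
clock: 21.45
eef_pos: [407.2, 0.6, 69.9]
tcp_rot: [-3.139, -0.001, 1.453]
contact_force: [1.7, 1.5, 3.7]
opening: 0.003
grasp_force: 1.7
```

```bash
python3 -m crank '[[0,0,0.003,0,0,0,1],[0,0,0.003,0,0,0,1]]'; python3 -m crank '[[0,0,0.002,0,0,0,1],[0,0,0.002,0,0,0,1]]'
```

```text
clock: 21.65
eef_pos: [407.4, 0.6, 68.3]
tcp_rot: [-3.138, -0.001, 1.453]
contact_force: [-6.4, 1.3, 41.5]
opening: -0.001
grasp_force: 20.9
clock: 21.85
eef_pos: [407.6, 0.6, 67.6]
tcp_rot: [-3.139, -0.001, 1.453]
contact_force: [-13.9, 1.3, 73.5]
opening: 0.002
grasp_force: 36.5
```

```bash
python3 -m crank '[[0,0,-0.01,0,0,0,1],[0,0,-0.05,0,0,0,1],[0,0,-0.1,0,0,0,1],[0,0,-0.15,0,0,0,1],[0,0,-0.18,0,0,0,1]]'; python3 -m crank '[[0.1,-0.09,0,0,0,0,1],[0.1,-0.09,0,0,0,0,1],[0.1,-0.09,0,0,0,0,1],[0.1,-0.09,0,0,0,0,1],[0.1,-0.09,0,0,0,0,1]]'; python3 -m crank '[[0,0,0,0,0,0,1],[0,0,0,0,0,0,1],[0,0,0,0,0,0,1]]'
python3 - <<'E'
from rig import cams
from h import *
t=cams.grab_frame("top")["image"].astype(int); o=load("t10")["image"]
for n,(a,b,c,d) in dict(racks=(195,228,255,322),gate=(185,222,305,340),btn=(240,262,245,272)).items(): print(n,np.abs(t-o)[a:b,c:d].max(2).mean().round(2), np.abs(t-o)[a:b,c:d].max())
print((t[207,250:322].sum(1)//3).tolist()); print((t[211,285:322].sum(1)//3).tolist())
E
```

```text
clock: 22.35
eef_pos: [407.5, 0.3, 247.7]
tcp_rot: [-3.139, -0.001, 1.453]
contact_force: [0.4, 0.2, -0.7]
opening: 0.001
grasp_force: 0.0
clock: 22.85
eef_pos: [329.0, 110.4, 244.8]
tcp_rot: [-3.136, -0.0, 1.456]
contact_force: [0.2, 0.3, 0.4]
opening: 0.001
grasp_force: 0.0
clock: 23.15
eef_pos: [329.9, 109.6, 244.8]
tcp_rot: [-3.136, -0.0, 1.452]
contact_force: [-1.0, 0.3, 0.2]
opening: 0.001
grasp_force: 0.0
racks 8.2 27
gate 9.55 15
btn 16.9 92
[252, 252, 252, 251, 251, 250, 249, 245, 227, 161, 150, 181, 192, 196, 196, 196, 194, 193, 194, 195, 194, 194, 192, 192, 190, 188, 183, 162, 149, 170, 183, 175, 170, 177, 178, 167, 184, 242, 254, 255, 255, 255, 254, 254, 253, 253, 252, 245, 238, 238, 235, 228, 228, 236, 238, 242, 251, 253, 253, 250, 239, 245, 251, 248, 228, 195, 170, 146, 139, 140, 140, 140]
[245, 238, 251, 254, 255, 255, 254, 244, 172, 131, 149, 172, 179, 180, 183, 186, 189, 190, 188, 186, 188, 187, 188, 189, 188, 186, 184, 189, 195, 190, 175, 155, 146, 142, 141, 141, 140]
```

Racks and stop arm have not moved (only the overall brightness changed), so I'm handing the job in.

```bash
python3 -c "
from rig import sign_off
print(sign_off())"
```

```text
the job is handed in; nothing more can be done
None
```

I handed the job in at about 23 s: the stop arm is across, the long rack rests at it with the short rack behind, and the start button was pressed to its stop and released. The final checks were from camera images, and no verdict came back at hand-in.

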